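Load the D-bore spacers onto their keyed stands

TASK

Put each of the three loose steel spacers with a D-shaped bore onto the keyed post of the stand whose pad has the same outline (round, hexagonal or square): turn the spacer so that the flat of its bore meets the flat of the post, and let it drop fully down until it lies flat on the pad. Leave the plain round ring, the wood block and the oil bottle where they are.

Things in the scene. Friction and masses are not known exactly. Their poses are not given: they have to be found in the camera images.
- spacer_round: Loose bright steel spacer, 26 mm high, about 0.22 kg, outline round, 56 mm diameter. Through it a D-shaped bore, 30 mm diameter, cut by a flat 6.5 mm from the axis on its +x side (black punch mark on top there). Its x must agree with the stand's x to go on (within 12 degrees it drops freely). Origin: bore axis = centre of outline, underside; z up.
- spacer_hex: Loose bright steel spacer, 26 mm high, about 0.22 kg, outline hexagonal, 50 mm across flats (x crosses a flat). Through it a D-shaped bore, 30 mm diameter, cut by a flat 6.5 mm from the axis on its +x side (black punch mark on top there). Its x must agree with the stand's x to go on (within 12 degrees it drops freely). Origin: bore axis = centre of outline, underside; z up.
- spacer_square: Loose bright steel spacer, 26 mm high, about 0.22 kg, outline square, 46 mm, sides along x, y. Through it a D-shaped bore, 30 mm diameter, cut by a flat 6.5 mm from the axis on its +x side (black punch mark on top there). Its x must agree with the stand's x to go on (within 12 degrees it drops freely). Origin: bore axis = centre of outline, underside; z up.
- stand_round: Fixed. Grey base disc, 84 mm diameter, 8 mm thick; dark pad to 20 mm above the board, outline round, 56 mm diameter; D-post, 24 mm diameter, flat 4 mm from the axis on its +x side (black mark on the base there), straight to 46 mm above the board, tapered tip at 60 mm. A seated spacer has its origin 20 mm above the board, 3 mm play all round. Origin: axis, underside; z up.
- stand_hex: Fixed. Grey base disc, 84 mm diameter, 8 mm thick; dark pad to 20 mm above the board, outline hexagonal, 50 mm across flats (x crosses a flat); D-post, 24 mm diameter, flat 4 mm from the axis on its +x side (black mark on the base there), straight to 46 mm above the board, tapered tip at 60 mm. A seated spacer has its origin 20 mm above the board, 3 mm play all round. Origin: axis, underside; z up.
- stand_square: Fixed. Grey base disc, 84 mm diameter, 8 mm thick; dark pad to 20 mm above the board, outline square, 46 mm, sides along x, y; D-post, 24 mm diameter, flat 4 mm from the axis on its +x side (black mark on the base there), straight to 46 mm above the board, tapered tip at 60 mm. A seated spacer has its origin 20 mm above the board, 3 mm play all round. Origin: axis, underside; z up.
- plain_ring: Bystander: loose dull metal ring, 48 mm diameter, 20 mm high, with a plain round hole 34 mm wide, no flat, no punch mark; lying flat. Not a spacer; it stays where it is. Origin: centre of its underside.
- work_board: Fixed raised plywood work board on the bench, 310 x 675 mm (x, y), its top 55 mm above the bench; stands, spacers, plain ring, wood block and bottle are on it. Origin: centre of its underside, on the bench.
- packing_block: Bystander: loose hardwood block, 42 x 70 x 30 mm (70 along its y). It stays where it is. Origin: centre of its underside.
- oil_bottle: Bystander: loose small oil bottle with a dark spout, 39 mm diameter, 113 mm high, upright. It stays where it is. Origin: centre of its underside.

How it is judged (in metres and radians):
At the end, for the whole second after the job is handed in: Each spacer rests, released, on the stand of its own outline: within 8 mm of its axis, underside 17 to 23.5 mm above the board, tilt under 0.1 rad, x axes within 0.7 rad; plain ring, wood block and oil bottle within 20 mm of their starts, bottle upright (0.2 rad) (horizontal distance between spacer_round and stand_round below 0.008 m and z of spacer_round in the frame of stand_round between 0.017 and 0.0235 m and angle between each of spacer_round, spacer_hex, spacer_square's own z axis and vertical below 0.1 rad and angle between the x axis of spacer_round and the x axis of stand_round, either way round below 0.7 rad and linear speed of each of spacer_round, spacer_hex, spacer_square below 0.02 m/s and horizontal distance between spacer_hex and stand_hex below 0.008 m and z of spacer_hex in the frame of stand_hex between 0.017 and 0.0235 m and angle between the x axis of spacer_hex and the x axis of stand_hex, either way round below 0.7 rad and horizontal distance between spacer_square and stand_square below 0.008 m and z of spacer_square in the frame of stand_square between 0.017 and 0.0235 m and angle between the x axis of spacer_square and the x axis of stand_square, either way round below 0.7 rad and distance of each of plain_ring, packing_block, oil_bottle from where it was at the start of the episode below 0.02 m and angle between oil_bottle's own z axis and vertical below 0.2 rad); the robot touches nothing.
It fails at once if the plain ring is pushed or carried away (more than 20 mm) (distance of plain_ring from where it was at the start of the episode above 0.02 m).
It fails at once if the wood block is pushed or carried away (more than 20 mm) (distance of packing_block from where it was at the start of the episode above 0.02 m).
It fails at once if the oil bottle is pushed or carried away (more than 20 mm) (distance of oil_bottle from where it was at the start of the episode above 0.02 m).
It fails at once if the oil bottle is tipped (angle between oil_bottle's own z axis and vertical above 0.5 rad).
It also fails if it takes over 77 s, if anything falls off the work surface, if the arm or the gripper's body presses on something with over 40 N, if the wrist force passes 120 N, or if a joint passes its speed limit or range.

ROBOT

A 6-joint arm with a two-finger parallel gripper is mounted at the origin on a cart in front of the work surface, level with it; the furniture and walls round the work are solid. World frame = base frame: x ahead of the robot, y to its left, z up, the work surface at z = 0. Lengths are in m, angles in degrees, forces in N, time in s.
With the tool pointing down it reaches from about 0.25 to 0.725 m from the base axis. Payload 9.7 kg.
Tool frame: the origin (TCP) lies at the very end of the fingers, on their centre line; the grasp point (between the pads) lies 19 mm behind it; x points along the fingers, y is the direction in which the jaws open and shut, and the axes are right-handed (so a half turn about x gives the same grasp; the last joint's range is limited). The gripper opens to 85 mm and grips with 20 to 120 N. Pads are 22 mm wide; open, the fingers measure 114 mm over their backs; the gripper's body (76 mm by 85 mm) begins 54 mm behind the grasp point. The pads swing forward as they close: fully open they stand 13 mm farther back than shut.
Start: joints at [-68.984, 4.979, 10.078, 95.1, 0, 90], TCP at [0.197, -0.513, 0.231] pointing down, gripper open.
Joint ranges: [-179.16, 179.16], [-48.56, 103.87], [-65.8, 70.77], [-126.05, 130.52], [-82.76, 87.17], [-180, 180]. Speed limits (degrees/s): [127.2, 127.2, 147.25, 180, 180, 180].

INTERFACE

Orientations are given as [roll, pitch, yaw] about the fixed x, y, z axes, in that order (R = Rz(yaw) Ry(pitch) Rx(roll)).
In Python, from workcell import get_obs, cams, bot gives the robot as it stands.
- The arm moves only by the tool apply_moves, never from a script. Its argument "rows" is a list that holds one entry, the list of rows, each a list of 7 numbers: the shift along the tool's x, y, z in mm, then the turn, a rotation vector about the tool's x, y, z in rad, then the opening, from 0 (shut) to 1 (fully open). A call has 1 to 20 rows; each row is the pose to reach, as a shift and turn from the pose measured when the call began, along the tool's axes at that moment; what a row does not reach only later rows make up. A row lasts 1/10 s, in which the tool goes at most 50 mm and 8.59 degrees, less where a joint would pass 70% of its speed; a pose out of reach is approached as far as the arm can. A call with a gripper value outside its range is refused whole. The fingers move at their own pace and stop on an object; "newtons" is the grip in N (left out, the last holds). Time passes only in rows, so rows that repeat a pose let the fingers close. It gives the time, the measured TCP pose, the force and the opening at its end, in the units of the state.
- get_obs(): the state, without advancing time (a new reading comes with each control period).
- cams.camera(name): name is "scene" or "top" or "wrist"; returns a dict with "pixels" (480x640x3 uint8, red, green, blue), "range_z" (480x640 float32, m along the optical axis (not along the pixel's ray), 0 where there is no reading), "fx", "fy", "cx", "cy" (pixels), "D" ([k1, k2, p1, p2, k3] as OpenCV has them; the pictures are not rectified), "eye" and "attitude" of the camera in the world. Camera axes: x right, y up, looking along -z (the intrinsics and any distortion apply to the point x, -y, -z); pixel columns grow to the right and rows downward; lengths in m; the calibration is good to about 2 mm. A picture is of the moment at which its call begins.
- bot.job_done(): hands the job in, once; it reports no verdict.
Trained networks look in a picture, given as the dict that the camera call returned (one of the last four; its "shot" number tells which), for a name from the list of things; names that differ only in an ending like _2 or _b are one class to them, and where a whole thing is asked for, a point or a joint stands for the part that bears it (a point fixed in the world has none). Each returns a list of dicts, best first, with "confidence" (0 to 1); they miss things now and then, are a little off and sometimes report something else, mostly with a low value. They report only what shows in the picture. A call takes as long as a camera call.
- cams.find_in(label, picture): "at" ([x, y, z] in m, in world coordinates, good to about 4 mm: the middle of the surface that is visible of it).
The state is a dict: "time": time; "q": joint angles; "qd": joint speeds; "joint_efforts": joint torques, N m; "ee_pos": TCP position; "tcp_rot": TCP orientation; "wrist_force": force on the tool from outside, world axes, zero at the start; "torque": the same for the moment, N m; "opening": finger opening in m.
Only numpy, scipy, OpenCV 4.12 (cv2) and the standard library are available. Lean on these libraries where they do the work, as an engineer would, in place of code of your own. Each camera call takes 0.05 s, during which the arm holds its last target.

## Working session

There is one attempt and no reset: what is moved stays moved. The work goes in short steps, Python scripts to look and compute and a tool call to move; the robot and the scene stay as the last step left them, time stands still between calls to the robot, and variables do not carry over. Pictures are saved under pics/ and viewed, and the job is handed in when it is done.

Besides the shell and the picture viewer there is one more tool, called after ">>>" as a command line: name --argument value ..., lists and objects as JSON in quotes. apply_moves: Moves the arm, as the interface text tells. Its arguments: {"type":"object","properties":{"rows":{"type":"array"},"newtons":{"type":"number"}},"required":["rows"]}

```bash
ls; mkdir -p pics; python3 - <<'E'
from workcell import get_obs, cams, bot
import cv2,numpy as np
o=get_obs();print({k:np.round(v,3) for k,v in o.items()})
for n in ["top","scene"]:
    p=cams.camera(n);cv2.imwrite(f"pics/{n}0.png",p["pixels"][:,:,::-1])
    print(n,p["fx"],p["fy"],p["cx"],p["cy"],p["D"],p["eye"],p["attitude"])
    for l in ["spacer_round","spacer_hex","spacer_square","stand_round","stand_hex","stand_square","plain_ring","packing_block","oil_bottle"]:
        print(l,[(np.round(d["at"],3).tolist(),round(d["confidence"],2)) for d in cams.find_in(l,p)][:4])
E
```

```text
pics
{'time': np.float64(0.0), 'q': array([-6.8984e+01,  5.0100e+00,  1.0036e+01,  9.5099e+01,  1.0000e-03,
        9.0002e+01]), 'qd': array([ 0.047,  0.009,  0.102,  0.028, -0.008, -0.086]), 'joint_efforts': array([ 1.0000e-03, -5.2038e+01,  4.6481e+01,  1.6000e-02,  0.0000e+00,
       -0.0000e+00]), 'ee_pos': array([ 0.197, -0.513,  0.231]), 'tcp_rot': array([-90.927,  89.926, 110.087]), 'wrist_force': array([0.423, 0.628, 0.093]), 'torque': array([ 0.   , -0.03 ,  0.016]), 'opening': np.float64(0.085)}
top 570.0738808936583 570.0738808936583 317.3464919463218 230.77397886265376 [0.04290718 0.         0.         0.         0.        ] [0.35430274 0.03663577 1.33784886] [  8.7961543   -0.80821732 -89.90594098]
spacer_round [([0.615, 0.188, 0.081], 0.96)]
spacer_hex [([0.438, -0.21, 0.082], 0.6)]
spacer_square [([0.447, 0.287, 0.078], 0.64)]
stand_round [([0.614, 0.021, 0.064], 0.85)]
stand_hex [([0.447, -0.021, 0.066], 0.87)]
stand_square [([0.594, -0.128, 0.062], 0.65)]
plain_ring [([0.436, 0.105, 0.076], 0.73)]
packing_block [([0.604, 0.315, 0.085], 0.87), ([0.437, -0.207, 0.079], 0.56)]
oil_bottle [([0.603, -0.257, 0.113], 0.82)]
scene 544.8829202522586 544.8829202522586 328.1104114596498 224.41186116972017 [-0.16205544  0.          0.          0.          0.        ] [0.11391426 0.78539286 0.55034267] [  60.09248477    0.15625562 -151.78297274]
spacer_round [([0.61, 0.199, 0.074], 0.89)]
spacer_hex [([0.432, -0.191, 0.075], 0.63), ([0.439, -0.01, 0.065], 0.21), ([0.61, 0.199, 0.074], 0.16)]
spacer_square [([0.449, 0.298, 0.078], 0.86)]
stand_round [([0.611, 0.034, 0.067], 0.56), ([0.441, -0.01, 0.061], 0.32)]
stand_hex [([0.44, -0.01, 0.065], 0.8)]
stand_square [([0.589, -0.116, 0.071], 0.78)]
plain_ring [([0.436, 0.111, 0.066], 0.93)]
packing_block []
oil_bottle [([0.605, -0.253, 0.096], 0.98)]
```

```bash
cat > h.py <<'E'
from workcell import get_obs, cams, bot
import cv2,numpy as np
from scipy.spatial.transform import Rotation as R
def pose(p):
    return np.array(p["eye"]),R.from_euler('xyz',p["attitude"],degrees=True).as_matrix()
def K(p): return np.array([[p["fx"],0,p["cx"]],[0,p["fy"],p["cy"]],[0,0,1]])
F=np.diag([1,-1,-1.])
def proj(p,X):
    e,A=pose(p);c=((np.atleast_2d(X)-e)@A)@F
    return cv2.projectPoints(c,np.zeros(3),np.zeros(3),K(p),np.array(p["D"]))[0][:,0]
def rect(p,x0,x1,y0,y1,z,s=0.0005):
    # image of plane z; columns = -y (right = -y), rows: up=+x
    xs=np.arange(x1,x0,-s);ys=np.arange(y1,y0,-s)
    Y,X=np.meshgrid(ys,xs)
    uv=proj(p,np.c_[X.ravel(),Y.ravel(),np.full(X.size,z)]).astype(np.float32).reshape(X.shape+(2,))
    return cv2.remap(p["pixels"],uv[...,0],uv[...,1],cv2.INTER_LINEAR)[:,:,::-1]
def cloud(p):
    u,v=np.meshgrid(np.arange(640),np.arange(480))
    n=cv2.undistortPoints(np.stack([u,v],-1).reshape(-1,1,2).astype(np.float64),K(p),np.array(p["D"])).reshape(480,640,2)
    d=p["range_z"];c=np.stack([n[...,0]*d,n[...,1]*d,d],-1)@F
    e,A=pose(p);return c@A.T+e
E
python3 - <<'E'
from h import *
p=cams.camera("top")
im=rect(p,0.36,0.69,-0.32,0.37,0.081,0.001)
cv2.imwrite("pics/r0.png",im)
C=cloud(p);m=p["range_z"]>0
print(m.mean())
for n,(x,y) in dict(sr=(.615,.188),sh=(.438,-.21),ss=(.447,.287),tr=(.614,.021),th=(.447,-.021),tq=(.594,-.128),ring=(.436,.105)).items():
    s=m&(np.hypot(C[...,0]-x,C[...,1]-y)<.06)
    z=C[...,2][s]; print(n,np.round(np.percentile(z,[1,10,50,90,99]),3))
    for lo,hi in((.058,.068),(.07,.079),(.076,.087),(.095,.12)):
        q=C[s&(C[...,2]>lo)&(C[...,2]<hi)]
        if len(q)>5: print('  ',lo,len(q),np.round(q.mean(0),4),np.round((q.min(0)+q.max(0))/2,4),np.round(q.max(0)-q.min(0),3))
E
```

```text
0.9959765625
sr [0.05  0.053 0.057 0.081 0.086]
   0.058 407 [0.6116 0.1869 0.0598] [0.6147 0.1874 0.063 ] [0.118 0.117 0.01 ]
   0.07 69 [0.6125 0.1822 0.0769] [0.6153 0.1854 0.0745] [0.053 0.052 0.009]
   0.076 388 [0.6168 0.1868 0.0817] [0.6164 0.186  0.0816] [0.055 0.054 0.011]
sh [0.051 0.053 0.057 0.081 0.085]
   0.058 459 [ 0.4391 -0.2099  0.0598] [ 0.4385 -0.2081  0.063 ] [0.119 0.115 0.01 ]
   0.07 66 [ 0.4339 -0.2055  0.0767] [ 0.4326 -0.2068  0.0751] [0.051 0.051 0.008]
   0.076 332 [ 0.4351 -0.205   0.0818] [ 0.4345 -0.2059  0.0815] [0.055 0.05  0.011]
ss [0.05  0.053 0.056 0.08  0.085]
   0.058 385 [0.445  0.2858 0.0599] [0.4462 0.2861 0.0629] [0.118 0.118 0.01 ]
   0.07 96 [0.4476 0.2862 0.0764] [0.4489 0.2883 0.0746] [0.055 0.057 0.009]
   0.076 339 [0.4497 0.2876 0.0814] [0.4489 0.2878 0.0815] [0.055 0.058 0.011]
tr [0.051 0.054 0.06  0.078 0.111]
   0.058 778 [0.6137 0.0195 0.0623] [0.6135 0.0198 0.063 ] [0.119 0.115 0.01 ]
   0.07 339 [0.6196 0.0178 0.0755] [0.6219 0.0143 0.0745] [0.059 0.061 0.009]
   0.076 216 [0.6203 0.0181 0.0784] [0.6208 0.0178 0.0813] [0.053 0
[... 407 characters left out ...]
  0.1096] [ 0.4443 -0.021   0.1088] [0.017 0.022 0.02 ]
tq [0.051 0.054 0.06  0.077 0.112]
   0.058 844 [ 0.595  -0.1276  0.0624] [ 0.5942 -0.1277  0.063 ] [0.116 0.117 0.01 ]
   0.07 296 [ 0.6022 -0.1275  0.0753] [ 0.6067 -0.1263  0.0745] [0.067 0.066 0.009]
   0.076 175 [ 0.6009 -0.1275  0.0782] [ 0.6019 -0.1287  0.0813] [0.056 0.054 0.011]
   0.095 70 [ 0.5975 -0.1261  0.108 ] [ 0.5992 -0.1275  0.1074] [0.02  0.023 0.023]
ring [0.05  0.053 0.056 0.062 0.078]
   0.058 478 [0.4347 0.1041 0.0595] [0.4364 0.1055 0.0626] [0.116 0.118 0.009]
   0.07 177 [0.4384 0.1054 0.0752] [0.4385 0.1048 0.0748] [0.046 0.047 0.008]
   0.076 75 [0.4401 0.1051 0.0779] [0.4393 0.1047 0.0795] [0.044 0.046 0.007]
```

View pics/top0.png

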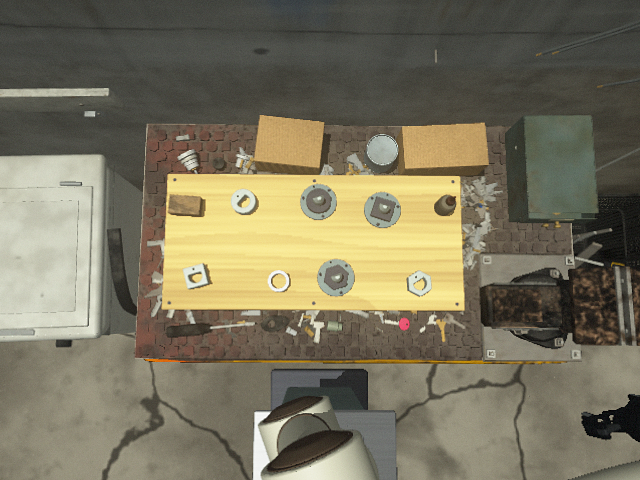

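View pics/scene0.png

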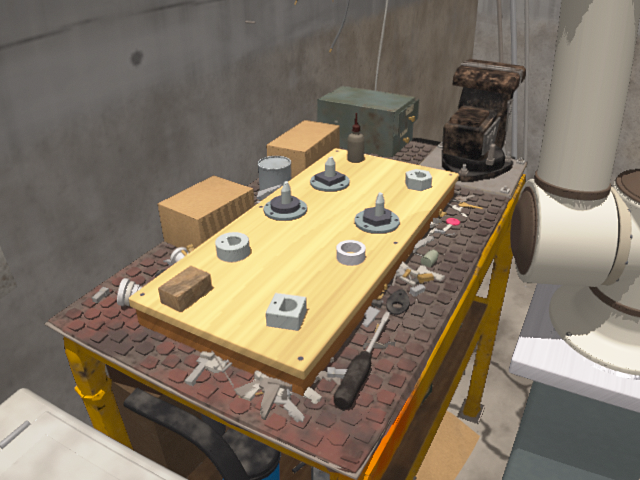

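```bash
python3 -c "
import cv2
im=cv2.imread('pics/r0.png');cv2.imwrite('pics/r0b.png',im);print(im.shape)"
```

```text
(330, 690, 3)
```

View pics/r0.png

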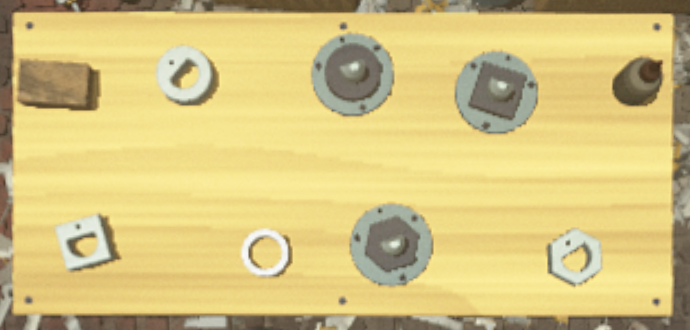

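The top view shows the board with all objects: spacers at (244,202), (197,276) and (419,284), and stands at (319,202), (382,210) and (336,278). The base discs carry several dark dots, so I need zooms to find each stand's mark.

```bash
python3 - <<'E'
from h import *
p=cams.camera("top")
T=[]
for (x,y,z) in [(.617,.186,.081),(.434,-.206,.081),(.449,.288,.081),(.6135,.020,.063),(.447,-.021,.063),(.594,-.1277,.063)]:
    im=rect(p,x-.05,x+.05,y-.05,y+.05,z,0.0004); im=cv2.resize(im,None,fx=1.04,fy=1.04)
    T.append(cv2.copyMakeBorder(im,2,2,2,2,cv2.BORDER_CONSTANT))
cv2.imwrite("pics/z0.png",np.vstack([np.hstack(T[:3]),np.hstack(T[3:])]))
s=cams.camera("scene")
cv2.imwrite("pics/z1.png",cv2.resize(s["pixels"][130:260,250:450,::-1],None,fx=4,fy=4,interpolation=cv2.INTER_CUBIC))
E
```

```text
Traceback (most recent call last):
ValueError: all the input array dimensions except for the concatenation axis must match exactly, but along dimension 0, the array at index 0 has size 265 and the array at index 1 has size 264
```

```bash
python3 - <<'E'
from h import *
p=cams.camera("top")
T=[]
for (x,y,z) in [(.617,.186,.081),(.434,-.206,.081),(.449,.288,.081),(.6135,.020,.063),(.447,-.021,.063),(.594,-.1277,.063)]:
    im=rect(p,x-.05,x+.05,y-.05,y+.05,z,0.0004); im=cv2.resize(im,(260,260))
    T.append(cv2.copyMakeBorder(im,2,2,2,2,cv2.BORDER_CONSTANT))
cv2.imwrite("pics/z0.png",np.vstack([np.hstack(T[:3]),np.hstack(T[3:])]))
s=cams.camera("scene")
cv2.imwrite("pics/z1.png",cv2.resize(s["pixels"][130:260,250:450,::-1],None,fx=4,fy=4,interpolation=cv2.INTER_CUBIC))
E
```

```text
(no output)
```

View pics/z0.png

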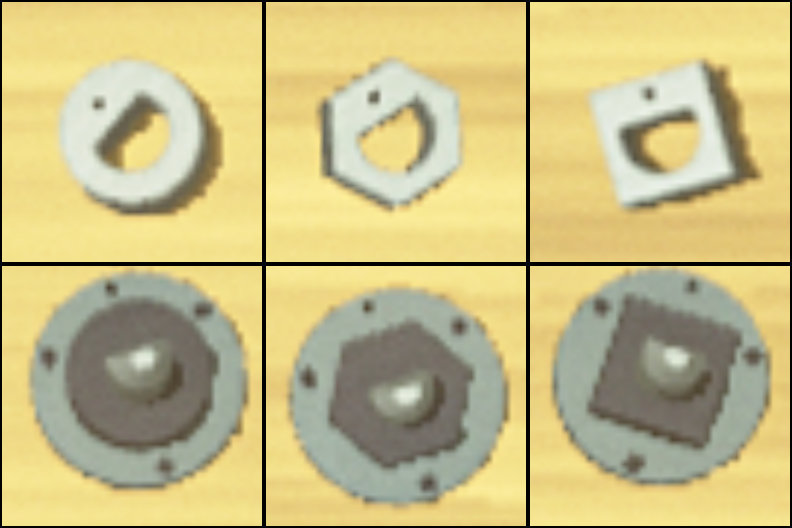

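View pics/z1.png

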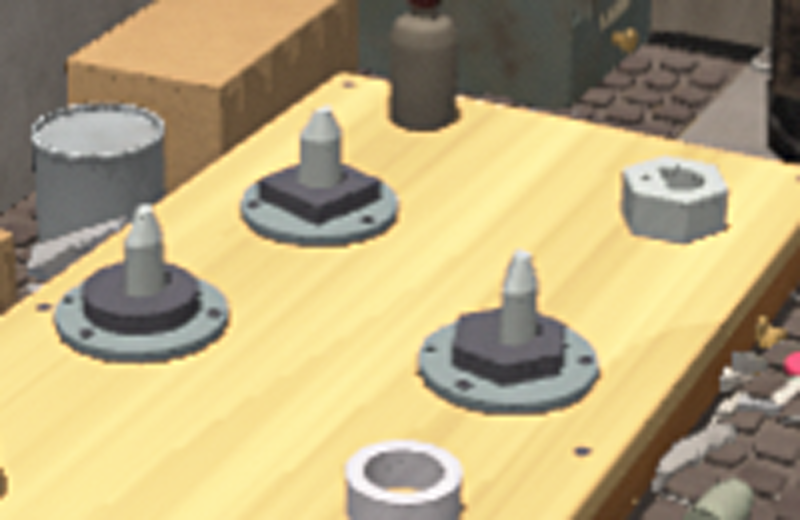

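Zoom readings, with up = +x and left = +y:
- **Spacers:** the punch marks point to about 50° (round), 28° (hex) and 17° (square).
- **Stands:** each has three bolts 120° apart plus one mark. The marks are at about 17° (round), 19° (hex) and -19° (square).

Next I'll refine these numbers and write the move helper.

```bash
cat >> h.py <<'E'
def tool():
    o=get_obs();return np.array(o["ee_pos"]),R.from_euler('xyz',o["tcp_rot"],degrees=True)
def target(xyz,jaw):
    """tool-frame shift mm & rotvec for TCP xyz, tool down, jaw (tool y) axis at angle jaw deg or jaw+180, whichever nearer"""
    t,r=tool();out=[]
    for j in (jaw,jaw+180):
        a=np.radians(j);x=np.array([0,0,-1.]);y=np.array([np.cos(a),np.sin(a),0]);G=R.from_matrix(np.c_[x,y,np.cross(x,y)])
        rv=(r.inv()*G).as_rotvec();out.append((np.linalg.norm(rv),rv))
    rv=min(out,key=lambda q:q[0])[1]
    s=r.inv().apply(np.array(xyz)-t)*1000
    print("shift",np.round(s,1),"rot",np.round(rv,4),"dist",round(np.linalg.norm(s)),"deg",round(np.degrees(np.linalg.norm(rv)),1))
def yawnow():
    t,r=tool();y=r.apply([0,1,0]);return np.degrees(np.arctan2(y[1],y[0]))
E
python3 - <<'E'
from h import *
t,r=tool();print(np.round(r.as_matrix(),3),yawnow())
for j in (28,-32,88): target((.434,-.206,.22),j)
s=cams.camera("wrist");cv2.imwrite("pics/w0.png",s["pixels"][:,:,::-1]);e,A=pose(s)
print(r.inv().apply(e-t),np.round(r.as_matrix().T@A,3))
E
```

```text
[[-0.     0.359 -0.933]
 [-0.    -0.933 -0.359]
 [-1.     0.     0.   ]] -68.98464527341336
shift [  11.3 -202.1 -331.3] rot [ 1.4489e+00 -0.0000e+00 -1.0000e-04] dist 388 deg 83.0
shift [  11.3 -202.1 -331.3] rot [-0.6455  0.     -0.    ] dist 388 deg 37.0
shift [  11.3 -202.1 -331.3] rot [ 0.4017  0.     -0.    ] dist 388 deg 23.0
[-0.14288378  0.00018938 -0.06653544] [[-0.     0.263 -0.965]
 [ 1.     0.001 -0.   ]
 [ 0.    -0.965 -0.263]]
```

View pics/w0.png

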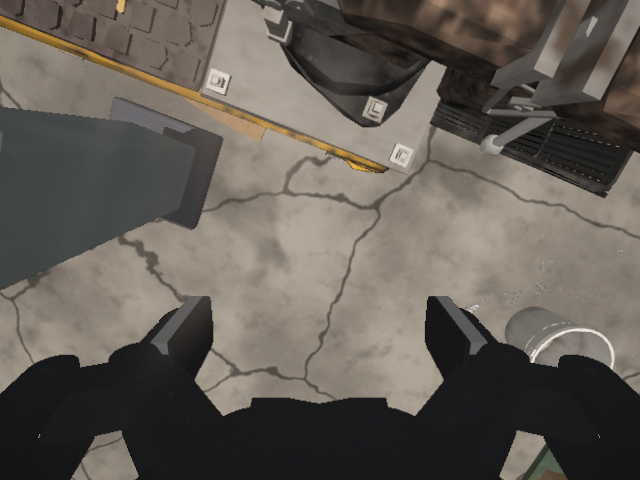

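The wrist camera looks down between the fingers, with the jaws at (195,330) and (445,330), and sees the floor and the vise base. I'll check clearance along the path before moving.

```bash
python3 - <<'E'
from h import *
p=cams.camera("top");C=cloud(p)
for y in np.arange(-.6,-.15,.05):
    print(round(y,2),[ (lambda s: round(float(np.percentile(C[...,2][s],98)),2) if s.sum() else None)((abs(C[...,0]-x)<.025)&(abs(C[...,1]-y)<.025)) for x in np.arange(.2,.65,.05)])
target((.434,-.206,.25),-32)
E
```

```text
-0.6 [-0.92, 0.01, 0.24, 0.25, 0.24, 0.24, 0.01, 0.12, 0.13]
-0.55 [0.28, 0.01, 0.24, 0.24, 0.24, 0.24, 0.01, 0.12, 0.13]
-0.5 [0.41, 0.39, 0.24, 0.24, 0.24, 0.24, 0.01, 0.12, 0.13]
-0.45 [0.4, 0.01, 0.22, 0.23, 0.22, 0.21, 0.01, 0.12, 0.13]
-0.4 [-0.91, 0.01, 0.01, 0.17, 0.17, 0.15, 0.01, 0.02, 0.02]
-0.35 [0.66, 0.01, 0.01, 0.17, 0.17, 0.15, 0.02, 0.03, 0.02]
-0.3 [0.66, 0.01, 0.01, 0.01, 0.06, 0.06, 0.06, 0.06, 0.12]
-0.25 [-0.92, 0.01, 0.01, 0.01, 0.06, 0.08, 0.06, 0.06, 0.15]
-0.2 [-0.91, 0.01, 0.01, 0.01, 0.08, 0.09, 0.06, 0.06, 0.06]
shift [ -18.7 -202.1 -331.3] rot [-6.455e-01 -0.000e+00  1.000e-04] dist 388 deg 37.0
```

>>> apply_moves --rows '[[[-60, -176, -100, 0, 0, 0, 1], [-60, -176, -100, -0.2, 0, 0, 1], [-60, -176, -100, -0.4, 0, 0, 1], [-60, -176, -100, -0.6455, 0, 0, 1], [-60, -176, -100, -0.6455, 0, 0, 1], [-18.7, -202, -331, -0.6455, 0, 0, 1], [-18.7, -202, -331, -0.6455, 0, 0, 1], [-18.7, -202, -331, -0.6455, 0, 0, 1], [-18.7, -202, -331, -0.6455, 0, 0, 1], [-18.7, -202, -331, -0.6455, 0, 0, 1], [-18.7, -202, -331, -0.6455, 0, 0, 1], [-18.7, -202, -331, -0.6455, 0, 0, 1], [-18.7, -202, -331, -0.6455, 0, 0, 1]]]'

```text
time: 2.6
ee_pos: [0.4332, -0.2065, 0.2504]
tcp_rot: [71.5, 90.0, -50.5]
wrist_force: [0.0, 0.5, 0.2]
opening: 0.0854
```

```bash
python3 - <<'E'
from h import *
o=get_obs();print(o["time"],o["ee_pos"],o["q"],o["wrist_force"],yawnow())
p=cams.camera("wrist");cv2.imwrite("pics/w1.png",p["pixels"][:,:,::-1])
x,y=.434,-.206
cv2.imwrite("pics/w1r.png",rect(p,x-.05,x+.05,y-.05,y+.05,.081,0.0002))
E
```

```text
2.6 [ 0.43324984 -0.20652845  0.25041367] [-2.54808562e+01 -4.15192017e+00  3.03437079e+00  9.71642945e+01
 -1.02619411e-02  9.65457739e+01] [0.02473075 0.4569554  0.20850225] -32.02663056330286
```

View pics/w1.png

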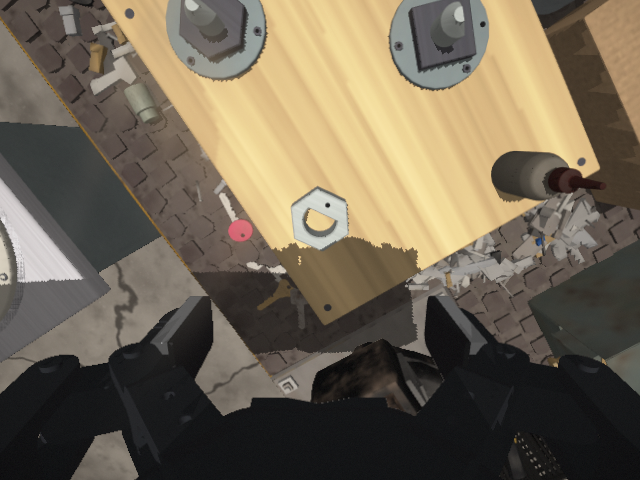

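View pics/w1r.png

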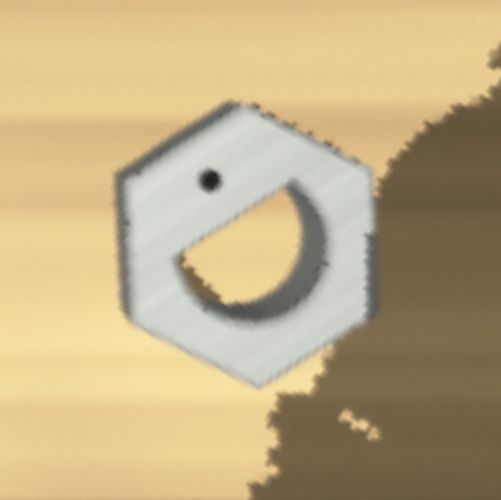

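The hex spacer is at about (0.4348, -0.206) with its x axis at about 33°, from the flat, the mark and the vertices in w1r. I'll grasp across flats with the jaws at -27°.

```bash
python3 - <<'E'
from h import *
target((.4348,-.206,.056),-27)
E
```

```text
shift [194.5   0.9  -1.5] rot [-0.0883  0.0001 -0.0007] dist 195 deg 5.1
```

>>> apply_moves --rows '[[[50, 0.9, -1.5, -0.0883, 0, 0, 1], [100, 0.9, -1.5, -0.0883, 0, 0, 1], [140, 0.9, -1.5, -0.0883, 0, 0, 1], [170, 0.9, -1.5, -0.0883, 0, 0, 1], [185, 0.9, -1.5, -0.0883, 0, 0, 1], [194, 0.9, -1.5, -0.0883, 0, 0, 1], [194, 0.9, -1.5, -0.0883, 0, 0, 1], [194, 0.9, -1.5, -0.0883, 0, 0, 0], [194, 0.9, -1.5, -0.0883, 0, 0, 0], [194, 0.9, -1.5, -0.0883, 0, 0, 0], [194, 0.9, -1.5, -0.0883, 0, 0, 0], [194, 0.9, -1.5, -0.0883, 0, 0, 0]]]' --newtons 60

```text
time: 3.85
ee_pos: [0.4358, -0.2064, 0.058]
tcp_rot: [89.3, 89.8, -27.7]
wrist_force: [1.6, -0.4, 5.9]
opening: 0.0489
```

```bash
python3 - <<'E'
from h import *
o=get_obs();print(o["time"],o["ee_pos"],o["opening"],o["wrist_force"],yawnow())
p=cams.camera("wrist");cv2.imwrite("pics/w2.png",p["pixels"][:,:,::-1])
E
```

```text
3.85 [ 0.43582091 -0.20643341  0.05803433] 0.048941634772494975 [ 1.58456993 -0.37516054  5.85313248] -26.994374266050247
```

View pics/w2.png

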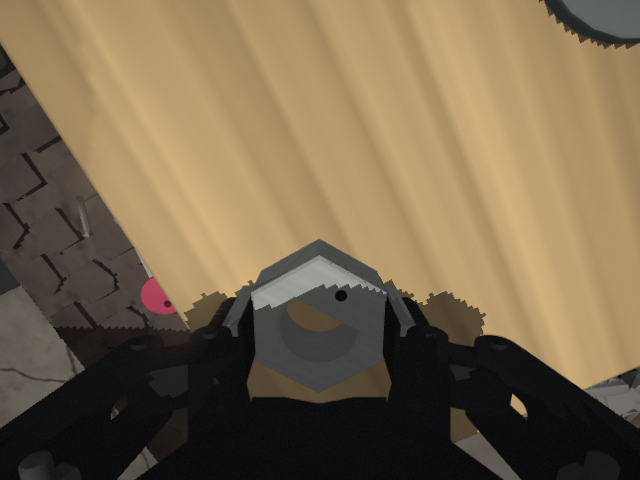

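The hex spacer is held (opening 49 mm). The punch mark at (341,295) shows the orientation hasn't changed. I'll lift it and hover over the hex stand.

```bash
python3 - <<'E'
from h import *
target((.4358,-.206,.20),-27)
target((.446,-.021,.20),-41)
E
```

```text
shift [-141.9    0.3   -0.4] rot [ 0.0001  0.     -0.0037] dist 142 deg 0.2
shift [-142.2  -74.6 -169.8] rot [ 0.2444 -0.0004 -0.0036] dist 234 deg 14.0
```

>>> apply_moves --rows '[[[-40, 0, 0, 0, 0, 0, 0], [-90, 0, 0, 0, 0, 0, 0], [-142, -10, -22, 0.06, 0, 0, 0], [-142, -25, -57, 0.12, 0, 0, 0], [-142, -45, -102, 0.18, 0, 0, 0], [-142, -65, -147, 0.244, 0, 0, 0], [-142, -74.6, -170, 0.244, 0, 0, 0], [-142, -74.6, -170, 0.244, 0, 0, 0], [-142, -74.6, -170, 0.244, 0, 0, 0], [-142, -74.6, -170, 0.244, 0, 0, 0]]]'

```text
time: 4.9
ee_pos: [0.4461, -0.0215, 0.1998]
tcp_rot: [99.2, 89.8, -31.8]
wrist_force: [0.9, -0.7, -2.4]
opening: 0.0488
```

```bash
python3 - <<'E'
from h import *
o=get_obs();print(o["time"],o["ee_pos"],o["opening"],o["wrist_force"],yawnow())
p=cams.camera("wrist");cv2.imwrite("pics/w3.png",p["pixels"][:,:,::-1])
x,y=.446,-.021
a=rect(p,x-.05,x+.05,y-.05,y+.05,.063,0.00025);b=rect(p,x-.05,x+.05,y-.05,y+.05,o["ee_pos"][2]+.023,0.00025)
cv2.imwrite("pics/w3r.png",np.hstack([a[:400,:400],b[:400,:400]]))
E
```

```text
4.9 [ 0.44605066 -0.02145183  0.19978422] 0.04877917802913408 [ 0.92017367 -0.6747771  -2.43404259] -41.00152611987004
```

View pics/w3.png

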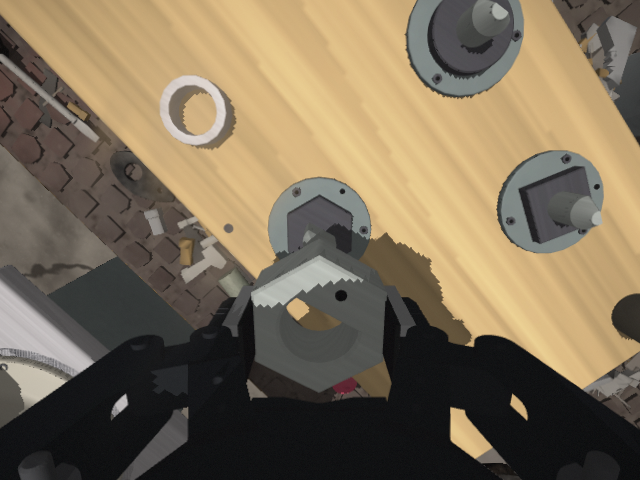

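View pics/w3r.png

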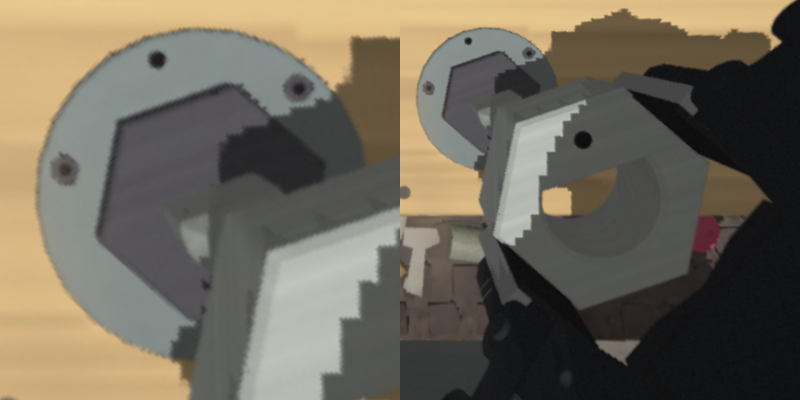

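In w3r the stand centre is about (0.447, -0.0225), with its mark at about 19.5°. The held spacer is centred about 1 mm from the TCP, and its mark is at about 19.3°. I'll lower it in stages.

```bash
python3 - <<'E'
from h import *
target((.4464,-.0224,.080),-41)
E
```

```text
shift [119.8   0.3   0.4] rot [-0.0007 -0.0006 -0.0035] dist 120 deg 0.2
```

>>> apply_moves --rows '[[[40, 0.3, 0.4, 0, 0, -0.0035, 0], [70, 0.3, 0.4, 0, 0, -0.0035, 0], [80, 0.3, 0.4, 0, 0, -0.0035, 0], [88, 0.3, 0.4, 0, 0, -0.0035, 0], [96, 0.3, 0.4, 0, 0, -0.0035, 0], [103, 0.3, 0.4, 0, 0, -0.0035, 0], [103, 0.3, 0.4, 0, 0, -0.0035, 0]]]'

```text
time: 5.65
ee_pos: [0.4463, -0.0224, 0.0965]
tcp_rot: [-169.6, 90.0, 59.4]
wrist_force: [0.4, 0.5, -1.9]
opening: 0.0488
```

```bash
python3 - <<'E'
from h import *
o=get_obs();print(o["time"],o["ee_pos"],o["opening"],o["wrist_force"],o["torque"],yawnow())
p=cams.camera("wrist");cv2.imwrite("pics/w4.png",p["pixels"][:,:,::-1])
target((.4464,-.0224,.0785),-41)
E
```

```text
5.65 [ 0.44630309 -0.02240128  0.09654539] 0.04878772037287647 [ 0.42363359  0.53038437 -1.9125806 ] [0.0597192  0.00380092 0.01417233] -41.040165093286326
shift [18.5  0.   0.1] rot [-0.0006 -0.0007 -0.0002] dist 19 deg 0.1
```

View pics/w4.png

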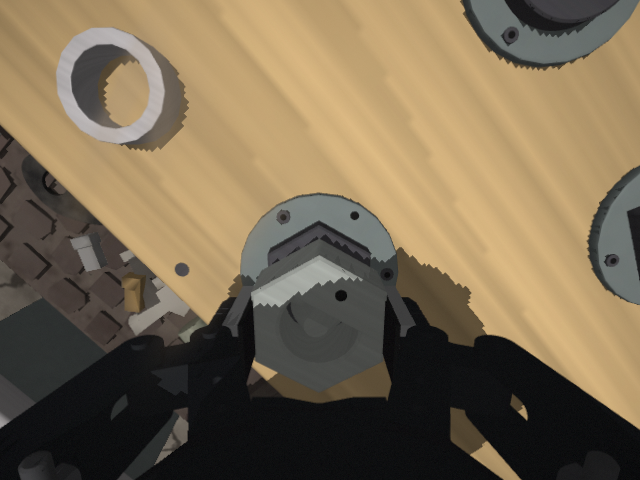

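The spacer is on the post with no contact force, so I'll lower it and release.

>>> apply_moves --rows '[[[8, 0, 0, 0, 0, 0, 0], [14, 0, 0, 0, 0, 0, 0], [17, 0, 0, 0, 0, 0, 0], [17, 0, 0, 0, 0, 0, 0], [17, 0, 0, 0, 0, 0, 1], [17, 0, 0, 0, 0, 0, 1], [17, 0, 0, 0, 0, 0, 1], [17, 0, 0, 0, 0, 0, 1], [-10, 0, 0, 0, 0, 0, 1], [-60, 0, 0, 0, 0, 0, 1], [-100, 0, 0, 0, 0, 0, 1], [-150, 0, 0, 0, 0, 0, 1], [-150, 0, 0, 0, 0, 0, 1]]]'

```text
time: 7.0
ee_pos: [0.448, -0.0225, 0.2536]
tcp_rot: [130.6, 89.4, -0.5]
wrist_force: [0.3, 0.4, -0.4]
opening: 0.0854
```

```bash
python3 - <<'E'
from h import *
o=get_obs();print(o["time"],o["ee_pos"],o["opening"],o["wrist_force"],yawnow(),o["q"])
p=cams.camera("wrist");cv2.imwrite("pics/w5.png",p["pixels"][:,:,::-1])
C=cloud(p);s=(np.hypot(C[...,0]-.447,C[...,1]+.0224)<.024)&(C[...,2]>.06);print(np.percentile(C[...,2][s],[20,50,60]))
target((.617,.186,.25),-41)
target((.617,.186,.25),0)
E
```

```text
7.0 [ 0.44804571 -0.02253149  0.25360963] 0.08539495821365974 [ 0.33582936  0.38413309 -0.35743075] -41.04076127274353 [-2.89414390e+00 -8.81925433e+00 -8.41357333e-01  9.74103751e+01
  2.40162997e-02  1.28145345e+02]
[0.32935577 0.33882395 0.34178611]
shift [   1.5   -9.1 -268.5] rot [-0.0007 -0.0043 -0.0048] dist 269 deg 0.4
shift [   1.5   -9.1 -268.5] rot [-0.7163 -0.0024 -0.0061] dist 269 deg 41.0
```

View pics/w5.png

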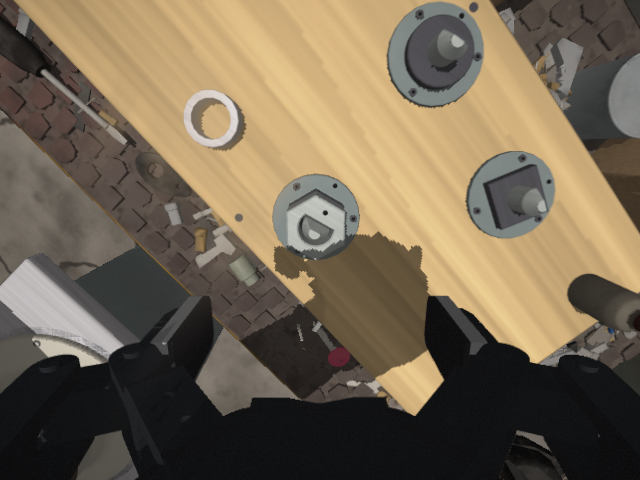

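The hex spacer sits on its pad, visible at (317,222) with the post through its bore. I'll move on to hover over the round spacer.

>>> apply_moves --rows '[[[0, -1, -40, -0.12, 0, 0, 1], [0, -3, -80, -0.24, 0, 0, 1], [0, -4, -120, -0.36, 0, 0, 1], [0, -5, -160, -0.48, 0, 0, 1], [0, -7, -200, -0.6, 0, 0, 1], [1, -8, -240, -0.716, 0, 0, 1], [1.5, -9, -268.5, -0.7163, -0.0024, -0.006, 1], [1.5, -9, -268.5, -0.7163, -0.0024, -0.006, 1], [1.5, -9, -268.5, -0.7163, -0.0024, -0.006, 1], [1.5, -9, -268.5, -0.7163, -0.0024, -0.006, 1]]]'

```text
time: 8.05
ee_pos: [0.6167, 0.1853, 0.2497]
tcp_rot: [-50.7, 90.0, -140.7]
wrist_force: [-0.8, -0.1, -0.7]
opening: 0.0855
```

```bash
python3 - <<'E'
from h import *
o=get_obs();print(o["time"],o["ee_pos"],o["opening"],o["wrist_force"],yawnow())
p=cams.camera("wrist");cv2.imwrite("pics/w6.png",p["pixels"][:,:,::-1])
x,y=.617,.186
cv2.imwrite("pics/w6r.png",rect(p,x-.05,x+.05,y-.05,y+.05,.081,0.0002))
p=cams.camera("top")
cv2.imwrite("pics/t6r.png",rect(p,.447-.05,.447+.05,-.0225-.05,-.0225+.05,.101,0.0002))
C=cloud(p);s=(np.hypot(C[...,0]-.447,C[...,1]+.0224)<.025)&(np.hypot(C[...,0]-.447,C[...,1]+.0224)>.017);print(np.percentile(C[...,2][s],[20,50,80]))
E
```

```text
8.05 [0.61668356 0.18533161 0.24973997] 0.08545856375006064 [-0.7765594  -0.09380003 -0.67853621] -0.026640743589811344
[0.09981303 0.10201052 0.10392806]
```

View pics/w6r.png

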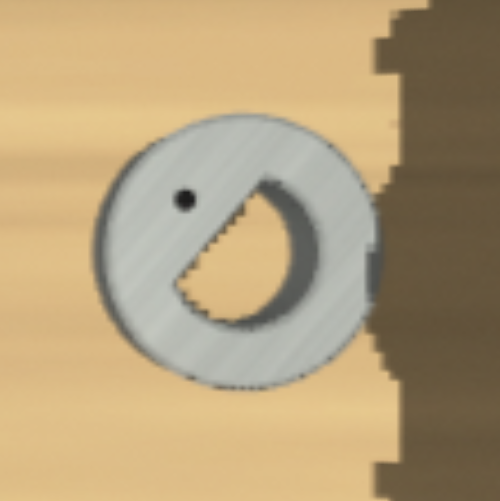

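View pics/t6r.png

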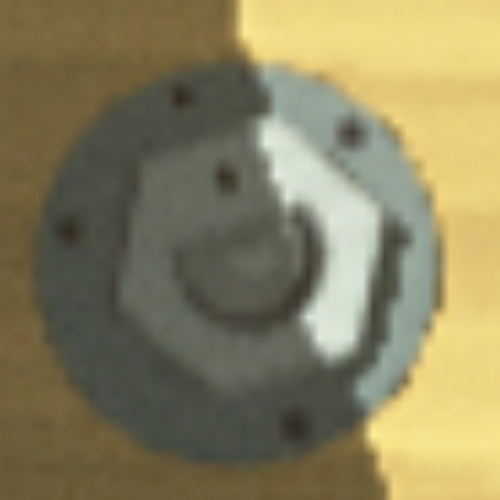

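View pics/w6.png

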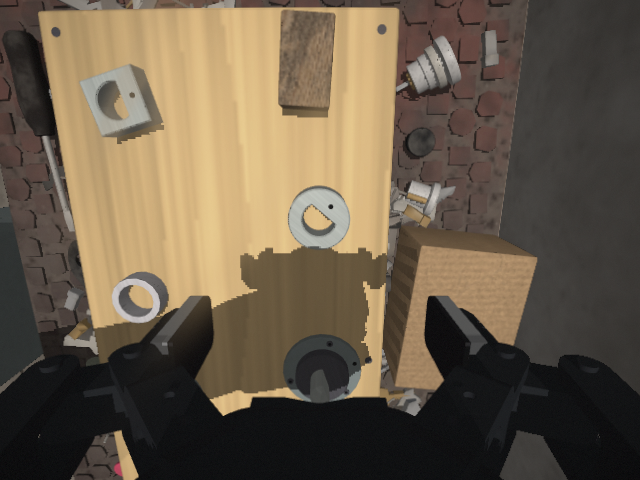

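The round spacer is at about (0.6168, 0.1876) with its x axis at about 48.5° (flat and mark in w6r). The hex spacer's top measures 0.102 m, so it is fully seated. Before descending I'll check the box behind the board.

```bash
python3 - <<'E'
from h import *
p=cams.camera("top");C=cloud(p)
s=(C[...,2]>.1)&(C[...,0]>.66)&(C[...,0]<1)&(C[...,1]>-.3)&(C[...,1]<.25)
for y in np.arange(-.28,.25,.04):
    q=C[s&(abs(C[...,1]-y)<.02)]
    print(round(y,2),len(q),np.round([q[:,0].min(),q[:,2].max()],3) if len(q) else '')
target((.6168,.1876,.056),0)
E
```

```text
-0.28 2287 [0.712 0.527]
-0.24 2281 [0.749 0.526]
-0.2 2279 [0.744 0.525]
-0.16 2264 [0.836 0.524]
-0.12 2268 [0.836 0.523]
-0.08 2265 [0.836 0.526]
-0.04 2248 [0.836 0.525]
0.0 2248 [0.837 0.524]
0.04 2235 [0.837 0.523]
0.08 2245 [0.837 0.522]
0.12 2246 [0.837 0.522]
0.16 2325 [0.66  0.724]
0.2 1550 [0.661 0.707]
0.24 839 [0.838 0.516]
shift [194.7  -0.2  -2.4] rot [-0.0009 -0.0002 -0.001 ] dist 195 deg 0.1
```

>>> apply_moves --rows '[[[50, 0, -2.4, 0, 0, 0, 1], [100, 0, -2.4, 0, 0, 0, 1], [140, 0, -2.4, 0, 0, 0, 1], [170, 0, -2.4, 0, 0, 0, 1], [185, 0, -2.4, 0, 0, -0.001, 1], [193, 0, -2.4, 0, 0, -0.001, 1], [193, 0, -2.4, 0, 0, -0.001, 1], [193, 0, -2.4, 0, 0, -0.001, 0], [193, 0, -2.4, 0, 0, -0.001, 0], [193, 0, -2.4, 0, 0, -0.001, 0], [193, 0, -2.4, 0, 0, -0.001, 0], [193, 0, -2.4, 0, 0, -0.001, 0]]]'

```text
time: 9.4
ee_pos: [0.6183, 0.1879, 0.0599]
tcp_rot: [107.2, 89.8, 17.1]
wrist_force: [1.3, 0.0, 6.2]
opening: 0.0542
```

```bash
python3 - <<'E'
from h import *
o=get_obs();print(o["time"],o["ee_pos"],o["opening"],o["wrist_force"],yawnow())
p=cams.camera("wrist");cv2.imwrite("pics/w7.png",p["pixels"][:,:,::-1])
target((.6168,.1876,.20),0)
target((.614,.021,.20),-31)
E
```

```text
9.4 [0.61825494 0.18793709 0.0598702 ] 0.05417444307110174 [1.32707803 0.0220115  6.19000382] -0.051101823347763024
shift [-140.1   -0.9    0.2] rot [-0.0008 -0.0012 -0.0037] dist 140 deg 0.2
shift [-140.3   -3.6  166.8] rot [ 0.5403 -0.0021 -0.0033] dist 218 deg 31.0
```

View pics/w7.png

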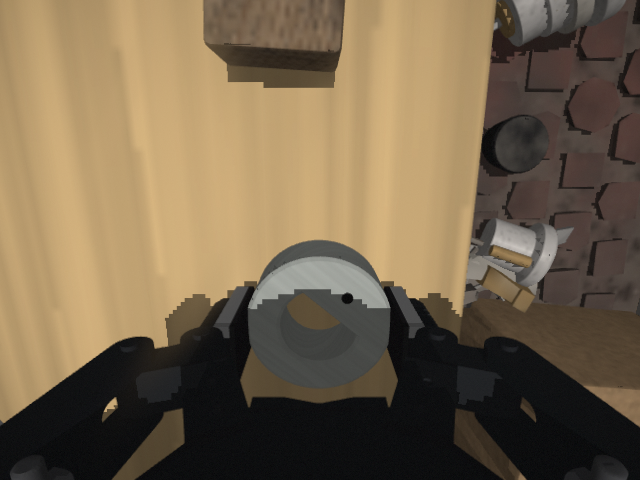

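The round spacer is held. I'll lift it and hover over the round stand with it rotated by -31°.

>>> apply_moves --rows '[[[-40, 0, 0, 0, 0, 0, 0], [-90, 0, 0, 0, 0, 0, 0], [-140, 0, 20, 0.12, 0, 0, 0], [-140, -1, 60, 0.24, 0, 0, 0], [-140, -2, 100, 0.36, 0, 0, 0], [-140, -3, 140, 0.48, 0, 0, 0], [-140, -3.6, 167, 0.54, 0, -0.0035, 0], [-140, -3.6, 167, 0.54, 0, -0.0035, 0], [-140, -3.6, 167, 0.54, 0, -0.0035, 0], [-140, -3.6, 167, 0.54, 0, -0.0035, 0]]]'

```text
time: 10.45
ee_pos: [0.6141, 0.0216, 0.1999]
tcp_rot: [-163.1, 89.9, 76.0]
wrist_force: [0.3, 0.3, -1.5]
opening: 0.054
```

```bash
python3 - <<'E'
from h import *
o=get_obs();print(o["time"],o["ee_pos"],o["opening"],o["wrist_force"],yawnow())
p=cams.camera("wrist");cv2.imwrite("pics/w8.png",p["pixels"][:,:,::-1])
x,y=.614,.021
a=rect(p,x-.05,x+.05,y-.05,y+.05,.063,0.00025);b=rect(p,x-.05,x+.05,y-.05,y+.05,o["ee_pos"][2]+.0211,0.00025)
cv2.imwrite("pics/w8r.png",np.hstack([a[:400,:400],b[:400,:400]]))
E
```

```text
10.45 [0.6140828  0.02155606 0.19989003] 0.05400529465935698 [ 0.3197898   0.32640282 -1.52114134] -30.910015124895242
```

View pics/w8r.png

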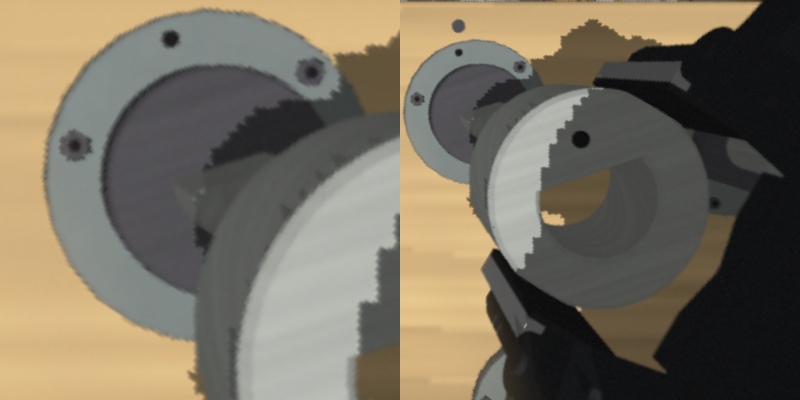

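In w8r the round stand's centre is about (0.6195, 0.0178) and its mark is at 17°. The held spacer is about (+0.9, +0.4) mm off the TCP with x at about 16.5°, so I'll correct the position and lower it.

```bash
python3 - <<'E'
from h import *
target((.6186,.0174,.20),-30.9)
target((.6186,.0174,.098),-30.9)
E
```

```text
shift [-0.2  6.2  1.4] rot [ 0.0002 -0.0022  0.0008] dist 6 deg 0.1
shift [101.8   6.2   1.6] rot [ 0.0002 -0.0022  0.0008] dist 102 deg 0.1
```

>>> apply_moves --rows '[[[10, 6.2, 1.4, 0, -0.002, 0, 0], [40, 6.2, 1.4, 0, -0.002, 0, 0], [65, 6.2, 1.5, 0, -0.002, 0, 0], [78, 6.2, 1.6, 0, -0.002, 0, 0], [86, 6.2, 1.6, 0, -0.002, 0, 0], [94, 6.2, 1.6, 0, -0.002, 0, 0], [102, 6.2, 1.6, 0, -0.002, 0, 0], [102, 6.2, 1.6, 0, -0.002, 0, 0]]]'

```text
time: 11.3
ee_pos: [0.6184, 0.0175, 0.0971]
tcp_rot: [-81.9, 89.9, 157.2]
wrist_force: [-0.3, -0.2, -1.5]
opening: 0.0534
```

```bash
python3 - <<'E'
from h import *
o=get_obs();print(o["time"],o["ee_pos"],o["opening"],o["wrist_force"],o["torque"],yawnow())
p=cams.camera("wrist");cv2.imwrite("pics/w9.png",p["pixels"][:,:,::-1])
target((.6186,.0174,.0805),-30.9)
E
```

```text
11.3 [0.61844097 0.01750947 0.09714382] 0.05342261202953363 [-0.32833576 -0.21245812 -1.52832697] [-0.02869881  0.01450615 -0.04330725] -30.88219092212885
shift [17.3 -0.   0.1] rot [ 0.0002 -0.0002  0.0007] dist 17 deg 0.0
```

View pics/w9.png

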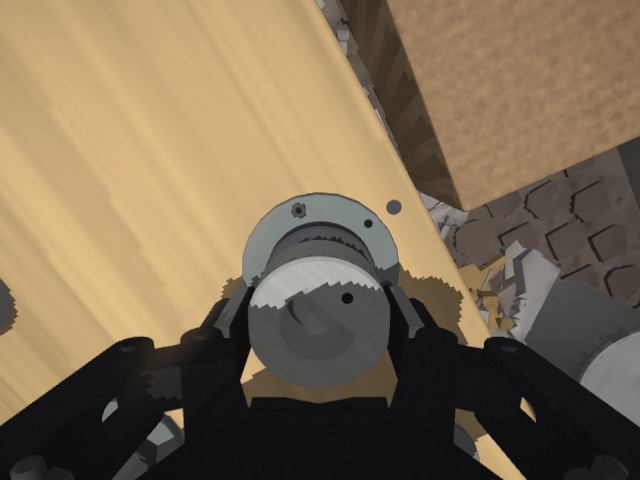

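The round spacer is on the post without contact force. I'll lower it and release.

>>> apply_moves --rows '[[[8, 0, 0, 0, 0, 0, 0], [13, 0, 0, 0, 0, 0, 0], [16, 0, 0, 0, 0, 0, 0], [16, 0, 0, 0, 0, 0, 0], [16, 0, 0, 0, 0, 0, 1], [16, 0, 0, 0, 0, 0, 1], [16, 0, 0, 0, 0, 0, 1], [16, 0, 0, 0, 0, 0, 1], [-10, 0, 0, 0, 0, 0, 1], [-60, 0, 0, 0, 0, 0, 1], [-100, 0, 0, 0, 0, 0, 1], [-150, 0, 0, 0, 0, 0, 1], [-150, 0, 0, 0, 0, 0, 1]]]'

```text
time: 12.65
ee_pos: [0.6204, 0.0174, 0.2559]
tcp_rot: [125.4, 89.4, 4.5]
wrist_force: [0.8, -0.6, 0.4]
opening: 0.0858
```

```bash
python3 - <<'E'
from h import *
o=get_obs();print(o["time"],o["ee_pos"],o["opening"],o["wrist_force"],yawnow(),o["q"])
p=cams.camera("wrist");cv2.imwrite("pics/w10.png",p["pixels"][:,:,::-1])
for j in(17,-73):target((.449,.289,.25),j)
E
```

```text
12.65 [0.62035432 0.01739862 0.25589193] 0.08575560130121936 [ 0.75996984 -0.60074107  0.35585069] -30.89114556045754 [1.59243604e+00 1.51884013e+01 2.45198188e+01 9.87370457e+01
 3.06501257e-02 1.22482280e+02]
shift [   1.3 -286.2 -145.3] rot [-0.8358 -0.0015 -0.0064] dist 321 deg 47.9
shift [   1.3 -286.2 -145.3] rot [ 0.735  -0.0056 -0.0034] dist 321 deg 42.1
```

View pics/w10.png

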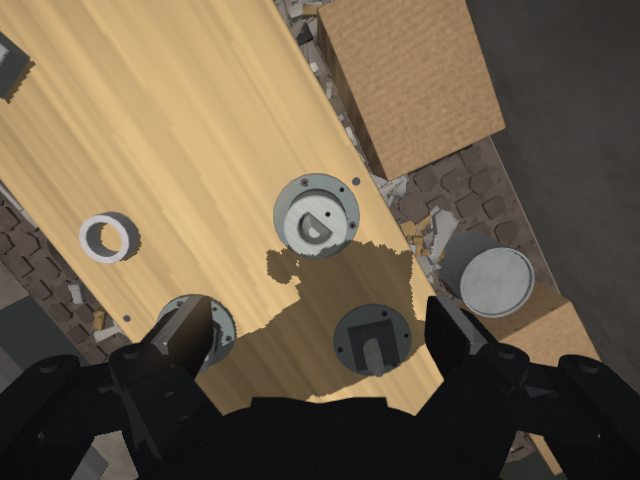

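The round spacer is down on its pad at (317,222). Next is the square.

>>> apply_moves --rows '[[[0, -40, -20, -0.12, 0, 0, 1], [0, -80, -40, -0.24, 0, 0, 1], [0, -120, -60, -0.36, 0, 0, 1], [0, -160, -80, -0.48, 0, 0, 1], [0, -200, -102, -0.6, 0, 0, 1], [0, -240, -122, -0.72, 0, 0, 1], [0, -275, -140, -0.83, 0, 0, 1], [1, -286, -145.3, -0.8358, -0.0015, -0.006, 1], [1, -286, -145.3, -0.8358, -0.0015, -0.006, 1], [1, -286, -145.3, -0.8358, -0.0015, -0.006, 1], [1, -286, -145.3, -0.8358, -0.0015, -0.006, 1]]]'

```text
time: 13.8
ee_pos: [0.4498, 0.2879, 0.25]
tcp_rot: [12.0, 90.0, -61.1]
wrist_force: [0.2, -0.1, 0.4]
opening: 0.0855
```

```bash
python3 - <<'E'
from h import *
o=get_obs();print(o["time"],o["ee_pos"],o["opening"],o["wrist_force"],yawnow())
p=cams.camera("wrist");cv2.imwrite("pics/w11.png",p["pixels"][:,:,::-1])
x,y=.449,.289
cv2.imwrite("pics/w11r.png",rect(p,x-.05,x+.05,y-.05,y+.05,.081,0.0002))
E
```

```text
13.8 [0.44981284 0.28792333 0.2500018 ] 0.08545162117395741 [ 0.23104425 -0.09194162  0.44889937] 16.87751244772012
```

View pics/w11r.png

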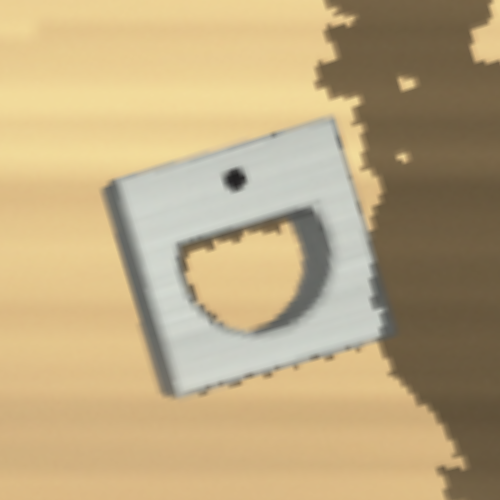

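The square spacer is at about (0.4476, 0.2882) with its x axis at about 16.5°. I'll grasp it along x.

```bash
python3 - <<'E'
from h import *
target((.4476,.2882,.057),16.5)
E
```

```text
shift [193.1  -2.1  -1. ] rot [ 0.0065  0.0004 -0.0002] dist 193 deg 0.4
```

>>> apply_moves --rows '[[[50, -2, -1, 0.0065, 0, 0, 1], [100, -2, -1, 0.0065, 0, 0, 1], [140, -2, -1, 0.0065, 0, 0, 1], [170, -2, -1, 0.0065, 0, 0, 1], [185, -2, -1, 0.0065, 0, 0, 1], [193, -2, -1, 0.0065, 0, 0, 1], [193, -2, -1, 0.0065, 0, 0, 1], [193, -2, -1, 0.0065, 0, 0, 0], [193, -2, -1, 0.0065, 0, 0, 0], [193, -2, -1, 0.0065, 0, 0, 0], [193, -2, -1, 0.0065, 0, 0, 0], [193, -2, -1, 0.0065, 0, 0, 0]]]'

```text
time: 15.05
ee_pos: [0.4486, 0.2888, 0.0585]
tcp_rot: [98.6, 89.8, 25.1]
wrist_force: [0.3, -0.0, 6.7]
opening: 0.0453
```

```bash
python3 - <<'E'
from h import *
o=get_obs();print(o["time"],o["ee_pos"],o["opening"],o["wrist_force"],yawnow())
p=cams.camera("wrist");cv2.imwrite("pics/w12.png",p["pixels"][:,:,::-1])
target((.598,-.128,.22),-19)
E
```

```text
15.05 [0.44856735 0.28883133 0.0585456 ] 0.045272655977636266 [ 3.47490052e-01 -6.05392820e-03  6.65704036e+00] 16.502775484496638
shift [-161.6   25.3  442.1] rot [ 0.6197 -0.0014 -0.0027] dist 471 deg 35.5
```

View pics/w12.png

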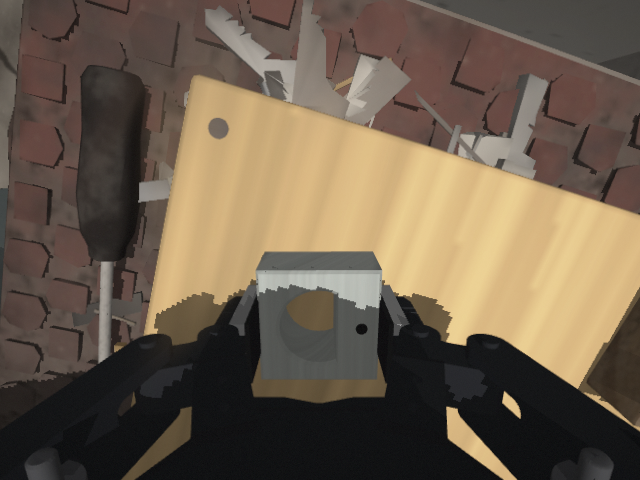

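The square spacer is held. I'll lift it and carry it to the square stand.

>>> apply_moves --rows '[[[-40, 0, 0, 0, 0, 0, 0], [-90, 0, 0, 0, 0, 0, 0], [-135, 1, 20, 0.05, 0, 0, 0], [-161, 3, 60, 0.12, 0, 0, 0], [-161, 6, 105, 0.2, 0, 0, 0], [-161, 9, 150, 0.28, 0, 0, 0], [-161, 12, 195, 0.36, 0, 0, 0], [-161, 14, 240, 0.44, 0, 0, 0], [-161, 17, 285, 0.5, 0, 0, 0], [-161, 19, 330, 0.56, 0, 0, 0], [-161, 22, 375, 0.6, 0, 0, 0], [-161, 24, 415, 0.62, 0, 0, 0], [-161, 25.3, 442, 0.62, -0.0014, -0.0027, 0], [-161, 25.3, 442, 0.62, -0.0014, -0.0027, 0], [-161, 25.3, 442, 0.62, -0.0014, -0.0027, 0], [-161, 25.3, 442, 0.62, -0.0014, -0.0027, 0]]]'

```text
time: 16.7
ee_pos: [0.5977, -0.1272, 0.2193]
tcp_rot: [-99.5, 90.0, 151.5]
wrist_force: [-0.1, 0.9, -1.8]
opening: 0.0447
```

```bash
python3 - <<'E'
from h import *
o=get_obs();print(o["time"],o["ee_pos"],o["opening"],o["wrist_force"],yawnow())
p=cams.camera("wrist");cv2.imwrite("pics/w13.png",p["pixels"][:,:,::-1])
x,y=.598,-.128
a=rect(p,x-.05,x+.05,y-.05,y+.05,.063,0.00025);b=rect(p,x-.05,x+.05,y-.05,y+.05,o["ee_pos"][2]+.0224,0.00025)
cv2.imwrite("pics/w13r.png",np.hstack([a[:400,:400],b[:400,:400]]))
E
```

```text
16.7 [ 0.59771302 -0.12724677  0.21931676] 0.044715072906945125 [-0.10309181  0.93610133 -1.84466471] -18.983409116930122
```

View pics/w13r.png

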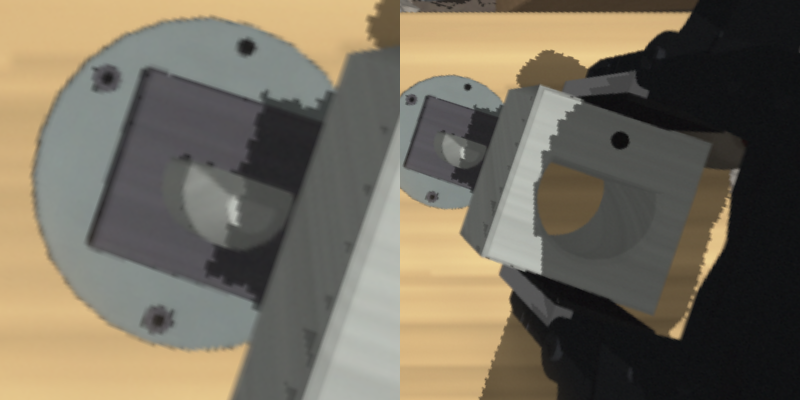

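View pics/w13.png

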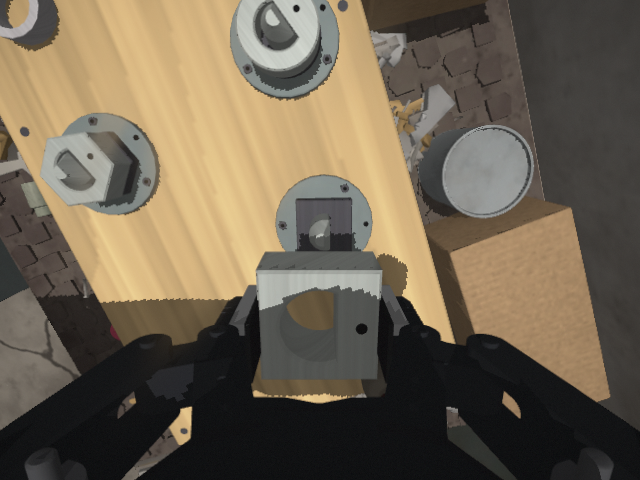

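In w13r the square stand's centre is about (0.6023, -0.1288) with its x axis at about -17.3°. The spacer is about (+0.5, -0.5) mm off the TCP at -18.8°.

```bash
python3 - <<'E'
from h import *
target((.6017,-.1283,.20),-17.5)
target((.6017,-.1283,.097),-17.5)
E
```

```text
shift [19.5  4.2 -0.1] rot [-0.0255 -0.0001  0.0001] dist 20 deg 1.5
shift [ 1.225e+02  4.200e+00 -1.000e-01] rot [-0.0255 -0.0001  0.0001] dist 123 deg 1.5
```

>>> apply_moves --rows '[[[20, 4.2, -0.1, -0.0255, 0, 0, 0], [55, 4.2, -0.1, -0.0255, 0, 0, 0], [82, 4.2, -0.1, -0.0255, 0, 0, 0], [97, 4.2, -0.1, -0.0255, 0, 0, 0], [106, 4.2, -0.1, -0.0255, 0, 0, 0], [114, 4.2, -0.1, -0.0255, 0, 0, 0], [122, 4.2, -0.1, -0.0255, 0, 0, 0], [122, 4.2, -0.1, -0.0255, 0, 0, 0]]]'

```text
time: 17.55
ee_pos: [0.6016, -0.1282, 0.0971]
tcp_rot: [-94.0, 90.0, 158.5]
wrist_force: [0.0, 0.2, -2.4]
opening: 0.0445
```

```bash
python3 - <<'E'
from h import *
o=get_obs();print(o["time"],o["ee_pos"],o["opening"],o["wrist_force"],o["torque"],yawnow())
p=cams.camera("wrist");cv2.imwrite("pics/w14.png",p["pixels"][:,:,::-1])
target((.6017,-.1283,.079),-17.5)
E
```

```text
17.55 [ 0.60162972 -0.12820197  0.09707295] 0.04448973450208117 [ 0.02528111  0.19717055 -2.36178745] [ 0.02172257  0.02895504 -0.01113244] -17.492410208557207
shift [18.7 -0.1  0. ] rot [ 0.     -0.0001  0.    ] dist 19 deg 0.0
```

View pics/w14.png

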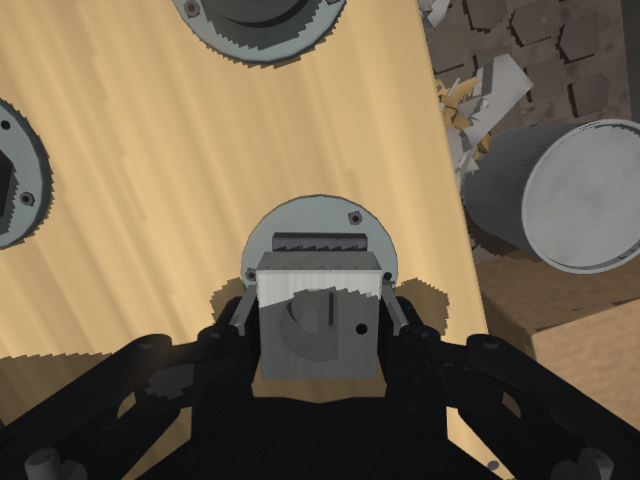

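The square spacer is on its post too. I'll lower, release, go up, and then back off to -x so the top camera has a clear view.

>>> apply_moves --rows '[[[8, 0, 0, 0, 0, 0, 0], [14, 0, 0, 0, 0, 0, 0], [17.5, 0, 0, 0, 0, 0, 0], [17.5, 0, 0, 0, 0, 0, 0], [17.5, 0, 0, 0, 0, 0, 1], [17.5, 0, 0, 0, 0, 0, 1], [17.5, 0, 0, 0, 0, 0, 1], [17.5, 0, 0, 0, 0, 0, 1], [-10, 0, 0, 0, 0, 0, 1], [-60, 0, 0, 0, 0, 0, 1], [-100, 0, 0, 0, 0, 0, 1], [-150, 0, 0, 0, 0, 0, 1], [-150, -50, 0, 0, 0, 0, 1], [-150, -100, 0, 0, 0, 0, 1], [-150, -150, 0, 0, 0, 0, 1], [-150, -200, 0, 0, 0, 0, 1], [-150, -250, 0, 0, 0, 0, 1], [-150, -270, 0, 0, 0, 0, 1], [-150, -270, 0, 0, 0, 0, 1]]]'

```text
time: 19.5
ee_pos: [0.3426, -0.0466, 0.2489]
tcp_rot: [102.4, 89.8, -5.0]
wrist_force: [0.7, -0.6, 0.1]
opening: 0.0859
```

```bash
python3 - <<'E'
from h import *
o=get_obs();print(o["time"],o["ee_pos"],o["opening"],o["wrist_force"])
p=cams.camera("top")
T=[];C=cloud(p)
for (x,y) in [(.6195,.0178),(.447,-.0225),(.6023,-.1288)]:
    im=rect(p,x-.05,x+.05,y-.05,y+.05,.101,0.0004);T.append(cv2.resize(im,(260,260)))
    r=np.hypot(C[...,0]-x,C[...,1]-y);s=(r<.024)&(r>.017);print(np.percentile(C[...,2][s],[20,50,80]))
s=cams.camera("scene")
cv2.imwrite("pics/f0.png",np.hstack(T));cv2.imwrite("pics/f1.png",s["pixels"][:,:,::-1])
cv2.imwrite("pics/f2.png",p["pixels"][:,:,::-1])
for l in ["plain_ring","packing_block","oil_bottle","spacer_round","spacer_hex","spacer_square"]:
    print(l,[(np.round(d["at"],3).tolist(),round(d["confidence"],2)) for q in (p,s) for d in cams.find_in(l,q)][:4])
E
```

```text
19.5 [ 0.3425594 -0.0465923  0.2489499] 0.08590389484534591 [ 0.69238948 -0.61540603  0.06855559]
[0.10021689 0.10211438 0.10419862]
[0.10009983 0.10194318 0.10371921]
[0.09948653 0.10164013 0.10372409]
plain_ring [([0.435, 0.104, 0.072], 0.6), ([0.439, 0.108, 0.069], 0.83)]
packing_block [([0.607, 0.316, 0.085], 0.73), ([0.594, 0.324, 0.08], 0.62), ([0.591, -0.109, 0.092], 0.36)]
oil_bottle [([0.603, -0.256, 0.114], 0.8), ([0.608, -0.254, 0.095], 0.92), ([0.608, 0.034, 0.092], 0.22), ([0.44, -0.004, 0.062], 0.18)]
spacer_round [([0.618, 0.013, 0.104], 0.81), ([0.606, 0.034, 0.095], 0.6)]
spacer_hex [([0.452, -0.023, 0.099], 0.57), ([0.438, -0.002, 0.096], 0.75)]
spacer_square [([0.597, -0.125, 0.1], 0.88), ([0.59, -0.11, 0.091], 0.78)]
```

View pics/f0.png

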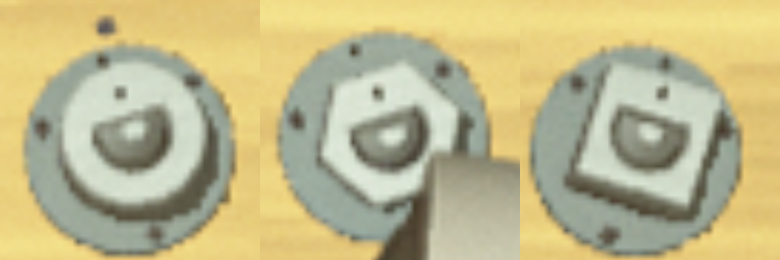

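View pics/f1.png

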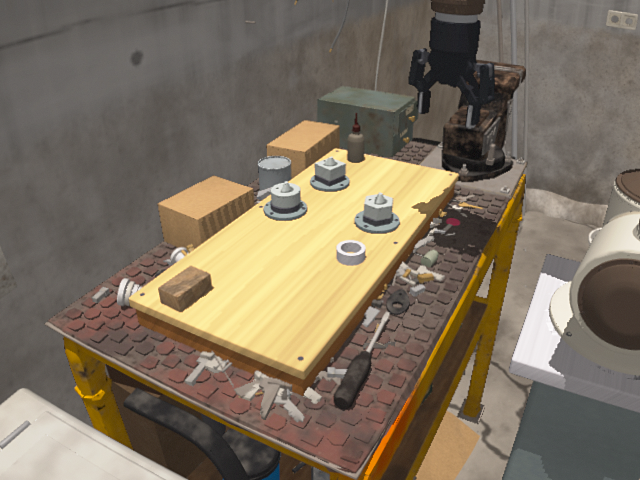

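The final pictures show all three spacers flat on their pads, at scene pixels (286,197), (378,208) and (330,172), with the posts through the bores. The ring, block and bottle haven't moved, and the arm is clear.

```bash
python3 -c "
from workcell import bot
print(bot.job_done())"
```

```text
the job is handed in; nothing more can be done
None
```

All three spacers (hex, round, square) are on the stands of their own outline, and I handed the job in at about 20 s on the robot's clock, well under the 77 s limit.

- **Method:** I gripped each spacer from outside and turned it to the stand's mark. I lowered it over the post, with no contact force on the way down, then released it and backed the arm off.
- **Seating:** In the last top view all three spacer tops measure about 0.102 m. That puts the undersides about 21 mm above the board, within the 17 to 23.5 mm window.
- **Alignment:** In the last top view the bore flats and punch marks line up with the stand marks.
- **Bystanders:** The plain ring and oil bottle are within a few mm of where they started. The top view puts the wood block there too. The scene camera put the block about 15 mm off from that, but it had not found the block at the start, so I had nothing to compare it with. Nothing went near the block.
- **Disagreement:** The trained networks' horizontal positions for the spacers in the top and scene views differed from each other by up to about 25 mm. They report the middle of the visible surface, so I relied on the depth readings and the pictures.

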